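# Oil the strap gauge and slide its stop to the detent

### The arm

A 6-joint arm with a two-finger parallel gripper is mounted at the origin on a cart in front of the work surface, level with it; the furniture and walls round the work are solid. World frame = base frame: x ahead of the robot, y to its left, z up, the work surface at z = 0. Lengths are in m, angles in rad, forces in N, time in s.
With the tool pointing down it reaches from about 0.275 to 0.825 m from the base axis. Payload 5.2 kg.
Tool frame: the origin (TCP) lies on the centre line of the jaws, within the pads' length; the fingertips stand 22 mm ahead of it and the grasp point (between the pads) lies 3 mm ahead of it (manip.tips_ahead is the distance from the TCP to the fingertips, in m); z points along the fingers, y is the line along which they close (so a half turn about z gives the same grasp; the last joint's range is limited). The gripper opens to 93 mm and grips with 3 to 60 N. Pads are 15 mm wide; open, the fingers measure 128 mm over their backs; the gripper's body (75 mm by 188 mm) begins 65 mm behind the grasp point.
Start: joints at [0.916, 0.259, 1.535, -0, 1.348, -0.203], TCP at [0.24, 0.495, 0.241] pointing down, gripper open.
Joint ranges: [-3.14, 3.14], [-0.91, 2.08], [0.19, 2.58], [-1.22, 4.36], [0.22, 2.71], [-3.12, 3.12]. Speed limits (rad/s): [2.57, 2.57, 3.14, 3.14, 3.14, 3.14].

### API

Orientations are given as a 3x3 rotation matrix whose columns are the frame's x, y, z axes.
In Python, from workcell import manip, command_gripper, kinematics, imaging, job_done, nets gives the robot as it stands. The module is installed in compiled form; this text tells all that it offers. Calls block until the motion is done:
- manip.reach(position, orientation): joint-space move of the TCP to a pose.
- manip.line_to(position, attitude=None, speed=0.15): straight line of the TCP; attitude=None keeps the orientation; speed is the mean speed in m/s.
- manip.movej(angles): joint-space move.
- command_gripper(opening, grip_force=None): opening from 0.0 (shut) to 1.0 (fully open); grip_force is the grip in N (None keeps the last); returns when the fingers have stopped.
- manip.sleep(seconds).
- kinematics.ik(position, orientation): joint angles nearest the present ones, or None.
- manip.get_obs(): the state.
- imaging.capture(name): name is "side" or "top"; returns a dict with "pixels" (384x512x3 uint8, red, green, blue), "vertical_fov" (degrees; the focal length in pixels is half the picture's height over the tangent of half this angle, whatever the lens; pixels are square), "cx", "cy" (the principal point, pixels), "dist" ([k1, k2, p1, p2, k3] as OpenCV has them; the pictures are not rectified), "world_from_camera" (4x4, takes a point from camera to world coordinates). Camera axes: x right, y down, z forward; pixel columns grow to the right and rows downward; lengths in m; the calibration is good to about 2 mm. A picture is of the moment at which its call begins. There is no depth.
A pose or a line that the arm cannot do raises manip.MotionError and nothing moves.
- job_done(): hands the job in; it is judged then, once.
Trained networks look in a picture, given as the dict that the camera call returned (one of the last four; its "shot" number tells which), for a name from the list of things; names that differ only in an ending like _2 or _b are one class to them, and where a whole thing is asked for, a point or a joint stands for the part that bears it (a point fixed in the world has none). Each returns a list of dicts, best first, with "score" (0 to 1); they miss things now and then, are a little off and sometimes report something else, mostly with a low value. They report only what shows in the picture. A call takes as long as a camera call.
- nets.boxes_of(picture, label): "at" ([x, y, z] in m, in world coordinates, good to about 4 mm: the middle of the surface that is visible of it).
- nets.mark_of(picture, label): "at" ([x, y, z] in m, in world coordinates, good to about 4 mm: a listed point, or the origin of a listed thing).
The state is a dict: "time": time; "joints": joint angles; "qd": joint speeds; "joint_efforts": joint torques, N m; "tcp_pos": TCP position; "ee_rot": TCP orientation; "contact_force": force on the tool from outside, world axes, zero at the start; "torque": the same for the moment, N m; "opening": opening from 0.0 (shut) to 1.0 (fully open); "finger_force": force on a finger pad.
Only numpy, scipy, OpenCV 4.12 (cv2) and the standard library are available. Lean on these libraries where they do the work, as an engineer would, in place of code of your own. Each camera call takes 0.05 s, during which the arm holds its last target. There are 200 camera calls.

### The job

Oil the rail of the strap length gauge: press the blue oil pump's black T-handle all the way down and let it rise all the way up again, at least three times. Then take the orange stop carriage by its black knob and slide it left along the rail until its ball clicks into the notch at the yellow pointer of the red detent block, without running past the notch. Finish while still holding the knob there, with the carriage seated in the notch, the pump lever up, and the block and the loose things round the gauge where they were.

Things in the scene. Friction and masses are not known exactly. Their poses are not given: they have to be found in the camera images.
- strap_gauge: The fixed gauge, bolted to the bench: a grey base plate (10 mm thick) with an aluminium rail 360 mm long, 44 mm wide, top 52 mm above the bench. Origin at bench level under the middle of the rail; its y axis runs along the rail (toward the pump, the robot's left), its x axis across the rail away from the robot, z up. The blue oil pump stands at its +y end. It does not move, but its place and yaw differ from time to time.
- pump_handle (a point): Centre of the pump's black T-handle: a round bar 20 mm thick, 76 mm long, parallel to the rail, on the robot's side of the pump. Its centre is 147 mm above the bench when up, 53 mm when fully down. It turns about a pivot at x 90, y 235, z 100 mm in the gauge's frame, so goes nearly straight down (9 mm toward -x of the gauge at mid-stroke). Press from above with closed fingers.
- pump_lever (a joint): Angle of the pump lever: 0 = up (spring rest), 0.8 rad = fully down on its stop. A spring returns it; the handle takes about 2 N at the top rising to about 9 N at the bottom.
- stop_carriage: Orange carriage, 60 x 58 mm, top at 75 mm, that slides along the rail (friction about 1.5 N); a thin steel stop blade hangs at its robot side. Origin at bench level on the rail's centre line, under the middle of the knob; axes as the gauge's. It starts near the right (-y) end of the rail and must go in +y of the gauge.
- carriage_knob (a point): Grasp point of the carriage's black square knob, 26 x 26 mm across, sides along the gauge's axes, from 75 to 121 mm above the bench; this point is on its axis at 101 mm. Fingers closing along the rail have free space on both sides; 46 mm behind the knob (+x) stands the brass plunger housing, 82 mm high.
- carriage_ball (a point): The spring ball under the carriage's brass plunger housing, 46 mm behind the knob's axis (+x of the gauge), level with it along the rail; pressed down by 5 to 7 N. At the block it climbs a gentle ramp (23 to 8 mm before the notch's middle, 1 N or so more resistance), drops into the notch, pulling the carriage on by 3 to 4 N, then meets firm resistance; pushed harder it jumps out on the far side.
- detent_notch (a point): Middle of the notch (8 mm wide, top edge at 57 mm) in the red detent block behind the rail, marked by a yellow pointer 5 mm wide and 80 mm high just behind it; axes as the gauge's. The block is clamped at a different place along the rail each time. The carriage is seated when carriage_ball and this point have the same y in the gauge's frame; about 9 N then drive it out either way.
- beeswax: Loose yellow block of beeswax, 32 x 46 x 18 mm, beside the gauge; leave alone.
- thread_spool: Loose spool of black thread, 44 mm across, 62 mm high, standing behind the rail; leave alone.
- tape_measure: Loose black and yellow tape measure, 58 x 74 x 29 mm, beside the gauge; leave alone.

How it is judged:
On the way, in this order (a step that is already met when the one before it is completed fails the run):
1. first stroke: the pump lever is pressed right down, the carriage not yet slid to the block (value of joint pump_lever above 0.68 rad and y of carriage_ball in the frame of detent_notch below -0.025 m), for 0.05 s.
2. first stroke: the pump lever is right up again, the carriage not yet slid to the block (value of joint pump_lever below 0.12 rad and y of carriage_ball in the frame of detent_notch below -0.025 m), for 0.05 s.
3. second stroke: the pump lever is pressed right down, the carriage not yet slid to the block (all of step 1), for 0.05 s.
4. second stroke: the pump lever is right up again, the carriage not yet slid to the block (all of step 2), for 0.05 s.
5. third stroke: the pump lever is pressed right down, the carriage not yet slid to the block (all of step 3), for 0.05 s.
6. third stroke: the pump lever is right up again, the carriage not yet slid to the block (all of step 4), for 0.05 s.
At the end, for the whole second after the job is handed in: The carriage's ball is within 2.5 mm of the middle of the notch along the rail, the carriage is still, the fingers hold it with more than 3 N, and the pump lever is up (under 0.12 rad) (y of carriage_ball in the frame of detent_notch between -0.0025 and 0.0025 m and contact force between the fingers and stop_carriage above 3 N and linear speed of stop_carriage below 0.01 m/s and value of joint pump_lever below 0.12 rad); the arm keeps its last pose, push and grip.
It fails at once if the carriage runs past the notch (more than 8 mm) (y of carriage_ball in the frame of detent_notch above 0.008 m).
It fails at once if the clamped detent block is shifted more than 4 mm (distance of detent_notch from where it was at the start of the episode above 0.004 m).
It fails at once if the beeswax is moved more than 20 mm (distance of beeswax from where it was at the start of the episode above 0.02 m).
It fails at once if the thread spool is moved more than 20 mm (distance of thread_spool from where it was at the start of the episode above 0.02 m).
It fails at once if the tape measure is moved more than 20 mm (distance of tape_measure from where it was at the start of the episode above 0.02 m).
It also fails if it takes over 64 s, if anything falls off the work surface, if the arm or the gripper's body presses on something with over 40 N, if the wrist force passes 120 N, or if a joint passes its speed limit or range.

## Working session

There is one attempt and no reset: what is moved stays moved. The work goes in short steps, each a Python script; the robot and the scene stay as the last script left them, time stands still between calls to the robot, and variables do not carry over. Pictures are saved under pics/ and viewed, at most 10 in all, crops included, and the job is handed in when it is done.

```bash
mkdir -p pics
python3 - <<'E'
from workcell import *
import cv2
for c in ("side","top"):
    p=imaging.capture(c); cv2.imwrite(f"pics/{c}0.png",p["pixels"][:,:,::-1])
    print(c,p["vertical_fov"],p["world_from_camera"].round(3).tolist() if hasattr(p["world_from_camera"],'round') else p["world_from_camera"])
    for n in ["strap_gauge","pump_handle","stop_carriage","carriage_knob","carriage_ball","detent_notch","beeswax","thread_spool","tape_measure"]:
        try: print(n,[( [round(float(v),4) for v in d["at"]],round(d["score"],2)) for d in nets.mark_of(p,n)[:2]])
        except Exception as e: print(n,e)
print(manip.get_obs()["time"],manip.get_obs()["ee_rot"])
E
```

```text
side 50.33701134334147 [[0.99, -0.097, 0.104, 0.441], [-0.141, -0.586, 0.798, -0.962], [-0.017, -0.804, -0.594, 0.791], [0.0, 0.0, 0.0, 1.0]]
strap_gauge [([0.5205, -0.1473, -0.0055], 0.92)]
pump_handle [([0.5002, 0.0866, 0.1466], 0.65)]
stop_carriage [([0.5169, -0.258, 0.001], 0.84)]
carriage_knob [([0.5215, -0.2649, 0.1], 0.79), ([0.5214, -0.1481, -0.005], 0.72)]
carriage_ball [([0.5684, -0.2619, 0.0624], 0.76), ([0.4187, -0.1188, -0.0002], 0.33)]
detent_notch [([0.5671, -0.1097, 0.0552], 0.74)]
beeswax [([0.4251, -0.1182, -0.0008], 0.57)]
thread_spool [([0.6559, -0.1649, 0.0006], 0.81)]
tape_measure [([0.3884, -0.275, -0.0024], 0.9)]
top 55.64241747467076 [[-0.015, -0.998, 0.054, 0.501], [-1.0, 0.014, -0.021, -0.042], [0.021, -0.055, -0.998, 0.971], [0.0, 0.0, 0.0, 1.0]]
strap_gauge [([0.5247, -0.1467, -0.004], 0.88)]
pump_handle [([0.4964, 0.0856, 0.1459], 0.55)]
stop_carriage [([0.5203, -0.2613, 0.0001], 0.89), ([0.4196, -0.116, 0.0017], 0.45)]
carriage_knob [([0.5225, -0.2561, 0.1004], 0.8), ([0.5727, -0.1156, 0.0591], 0.45)]
carriage_ball [([0.5674, -0.2595, 0.0594], 0.75)]
detent_notch [([0.5667, -0.1131, 0.0555], 0.7)]
beeswax [([0.4182, -0.1154, 0.0028], 0.67)]
thread_spool [([0.5712, -0.1119, 0.0568], 0.74), ([0.66, -0.1644, -0.0007], 0.72)]
tape_measure [([0.3881, -0.2715, 0.0012], 0.73)]
1.0 [[-8.99670806e-01  4.36568941e-01 -3.26935059e-05]
 [ 4.36568942e-01  8.99670804e-01 -5.53321017e-05]
 [ 5.25711575e-06 -6.40536458e-05 -9.99999998e-01]]
```

View pics/side0.png

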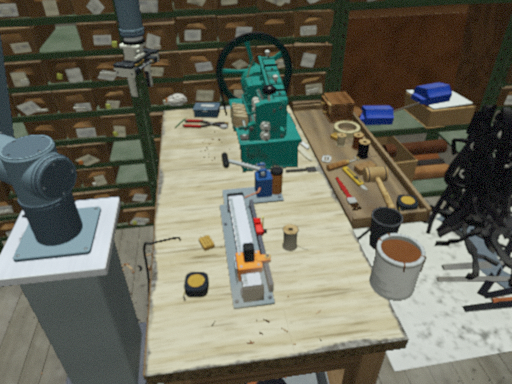

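View pics/top0.png

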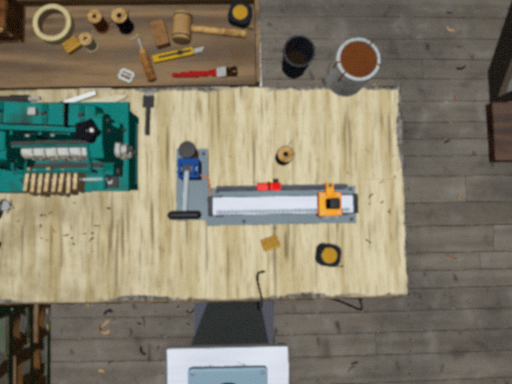

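```bash
cat > h.py <<'E'
import numpy as np, cv2
from workcell import *
def R(yaw): 
    c,s=np.cos(yaw),np.sin(yaw)
    return np.array([[c,-s,0],[s,c,0],[0,0,1]])@np.diag([-1.,1,-1])
def toworld(p,uv,z):
    f=192/np.tan(np.radians(p["vertical_fov"]/2)); K=np.array([[f,0,p["cx"]],[0,f,p["cy"]],[0,0,1]])
    n=cv2.undistortPoints(np.float64(uv).reshape(-1,1,2),K,np.float64(p["dist"])).reshape(-1,2)
    T=np.array(p["world_from_camera"]); d=np.c_[n,np.ones(len(n))]@T[:3,:3].T
    return T[:3,3]+d*((z-T[2,3])/d[:,2])[:,None]
E
python3 - <<'E'
from h import *
p=imaging.capture("top"); im=p["pixels"].astype(int)
m=(im.min(2)>165)&(im.max(2)-im.min(2)<25); m[:190]=0;m[225:]=0
cols=np.arange(220,312,2); pts=[]
for c in cols:
    r=np.where(m[:,c])[0]
    if len(r)>8: pts.append((c,r.mean(),len(r)))
pts=np.array(pts); w=toworld(p,pts[:,:2],.052)
a=np.polyfit(w[:,1],w[:,0],1); print(len(pts),pts[:3],pts[-3:],"x=a*y+b",a,"resid",np.std(w[:,0]-np.polyval(a,w[:,1])),"yaw",-a[0], "x@-.147",np.polyval(a,-.147),"x@-.26",np.polyval(a,-.26))
h=toworld(p,[(184,214)],.147); print("handle",h)
# dark handle centroid
d=(im.max(2)<60); d[:205]=0;d[225:]=0;d[:,:160]=0;d[:,215:]=0
ys,xs=np.where(d); print(len(xs),toworld(p,[(xs.mean(),ys.mean())],.15))
E
```

```text
46 [[220. 204.  13.]
 [222. 205.  17.]
 [224. 204.  15.]] [[306.    203.625  16.   ]
 [308.    203.625  16.   ]
 [310.    203.625  16.   ]] x=a*y+b [0.0018841  0.52210463] resid 0.001317773029540138 yaw -0.0018840978785192625 x@-.147 0.5218276640754704 x@-.26 0.5216147610151978
handle [[0.5007704 0.0881386 0.147    ]]
147 [[0.4990072  0.08906208 0.15      ]]
```

Run:
```python
from h import *
command_gripper(0.0,20)
manip.line_to([.495,.087,.241],R(0),speed=.25)
manip.line_to([.495,.087,.19],speed=.15)
p0=manip.get_obs()
for i in range(3):
    for z in (.165,.135,.105,.087):
        manip.line_to([.495,.087,z],speed=.1)
        o=manip.get_obs(); print(i,z,o["tcp_pos"][2].round(4),np.round(o["contact_force"],1))
    manip.sleep(.3)
    if i==0:
        p=imaging.capture("side"); cv2.imwrite("pics/down.png",cv2.resize(p["pixels"][100:260,150:350,::-1],None,fx=3,fy=3))
    manip.line_to([.495,.087,.192],speed=.12); manip.sleep(.6)
    print(np.round(manip.get_obs()["contact_force"],1))
p=imaging.capture("side"); cv2.imwrite("pics/up.png",cv2.resize(p["pixels"][100:260,150:350,::-1],None,fx=3,fy=3))
print(manip.get_obs()["time"], nets.mark_of(p,"pump_handle")[:2])
```

```text
0 0.165 0.1658 [-2.2 -0.   2.4]
0 0.135 0.1356 [-3.1 -0.   4.6]
0 0.105 0.1066 [1.  0.3 7. ]
0 0.087 0.0897 [3.9 0.3 9.3]
[-0.8  0.1  0.3]
1 0.165 0.165 [-2.1  0.3  3.5]
1 0.135 0.1356 [-3.6 -0.   4.9]
1 0.105 0.1066 [ 1.6 -0.2  6.9]
1 0.087 0.0897 [3.9 0.8 9.9]
[ 0.7 -0.4  0.5]
2 0.165 0.165 [-3.8 -0.7  3.1]
2 0.135 0.1356 [-2.6 -0.6  5.6]
2 0.105 0.1066 [1.  0.9 6.6]
2 0.087 0.0897 [ 3.7  0.6 10.1]
[-0.3  0.1 -0.4]
15.875 [{'at': [0.5004, 0.0873, 0.1473], 'score': 0.79}]
```

View pics/down.png

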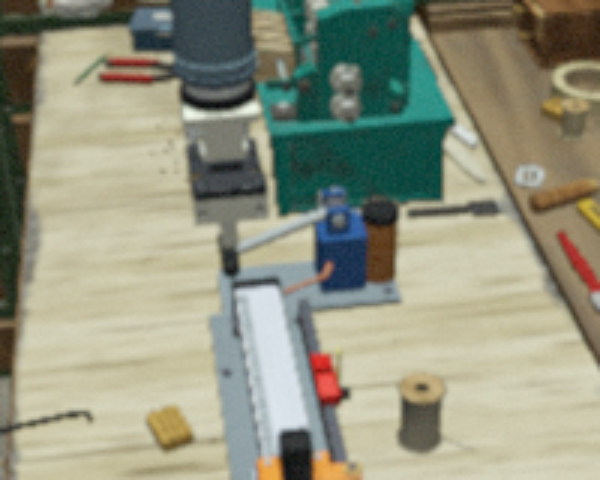

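View pics/up.png

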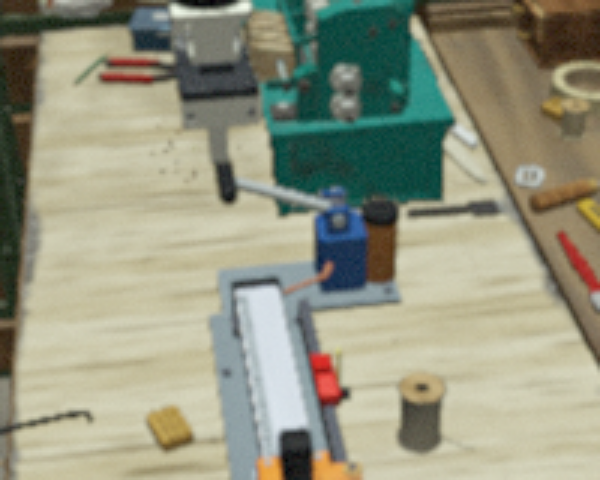

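The down picture shows the handle at about (230,262), fully lowered. The up picture shows it back at (228,183). All three strokes are done, so the knob is next.

Run:
```python
from h import *
manip.line_to([.495,.087,.22],speed=.2)
manip.line_to([.5215,-.259,.22],speed=.25)
command_gripper(0.7,25)
manip.line_to([.5215,-.259,.104],speed=.12)
print(np.round(manip.get_obs()["contact_force"],1))
command_gripper(0.0,25)
o=manip.get_obs();print(o["time"],o["opening"]*93,o["finger_force"],np.round(o["contact_force"],1),o["tcp_pos"].round(4))
B=[];N=[]
for c in ("top","side"):
    p=imaging.capture(c); cv2.imwrite(f"pics/grip_{c}.png",p["pixels"][:,:,::-1])
    for n in ("carriage_ball","detent_notch"): print(c,n,[(np.round(d["at"],4),round(d["score"],2)) for d in nets.mark_of(p,n)[:2]])
```

```text
[-0.  -0.3 -0. ]
20.7 26.011238108473485 24.997589886188507 [-0.8 -2.2  0.9] [ 0.5215 -0.2594  0.1042]
top carriage_ball [(array([ 0.5667, -0.2572,  0.0593]), 0.39)]
top detent_notch [(array([ 0.5683, -0.1113,  0.0566]), 0.78)]
side carriage_ball [(array([ 0.5681, -0.2594,  0.0601]), 0.67)]
side detent_notch []
```

View pics/grip_side.png

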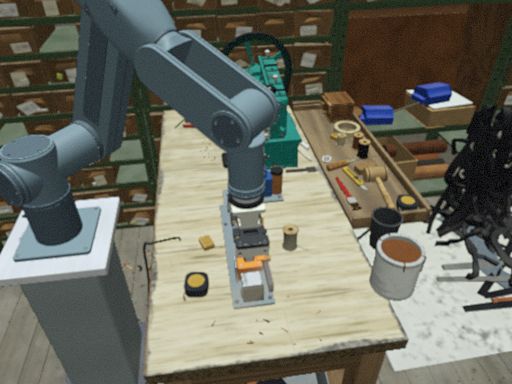

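The carriage is held: the opening is 26 mm, and the side view shows the gripper on the orange carriage at about (252,262). I'll slide it to about 30 mm short of the notch, then creep forward while logging force.

```bash
cat > creep.py <<'E'
from h import *
import sys
def creep(y,yend,step,lim=-4.5,x=.5215):
    while y<yend-1e-6:
        y+=step; manip.line_to([x,y,.104],speed=.03)
        f=[]
        for _ in range(4): manip.sleep(.02); o=manip.get_obs(); f.append(o["contact_force"])
        f=np.mean(f,0); print(round(y,4),o["tcp_pos"][1].round(4),f.round(1))
        if f[1]<lim: print("LIMIT"); break
    return y
E
python3 - <<'E'
from creep import *
manip.line_to([.5215,-.142,.104],speed=.08)
creep(-.142,-.118,.0015)
print(manip.get_obs()["time"])
E
```

```text
-0.1405 -0.1389 [-2.8 -0.3  6.5]
-0.139 -0.1375 [-3.7 -0.4  6.1]
-0.1375 -0.136 [-3.3 -0.5  6. ]
-0.136 -0.1345 [-3.7 -0.4  6.2]
-0.1345 -0.133 [-3.6 -0.6  6.5]
-0.133 -0.1316 [-3.5 -1.7  6.3]
-0.1315 -0.1304 [-4.  -2.7  5.8]
-0.13 -0.1291 [-4.1 -2.8  5.5]
-0.1285 -0.1277 [-3.7 -3.6  5.8]
-0.127 -0.1263 [-4.  -4.4  5.8]
-0.1255 -0.1248 [-3.9 -4.2  5.8]
-0.124 -0.1233 [-4.2 -3.5  6.4]
-0.1225 -0.1215 [-3.5 -2.5  6.3]
-0.121 -0.1197 [-3.7 -1.6  6.1]
-0.1195 -0.1181 [-3.4 -0.5  6.6]
-0.118 -0.1162 [-3.5  0.6  7.2]
27.675
```

Run:
```python
from creep import *
creep(-.118,-.110,.0007,lim=-3)
print(manip.get_obs()["time"])
```

```text
-0.1173 -0.1157 [-3.7  0.3  6.6]
-0.1166 -0.115 [-3.4  0.4  6.7]
-0.1159 -0.1141 [-3.7  0.6  7.3]
-0.1152 -0.1135 [-3.6 -0.   6.3]
-0.1145 -0.113 [-3.3 -0.1  6.4]
-0.1138 -0.1125 [-3.8 -1.5  5.7]
-0.1131 -0.1121 [-4.1 -3.1  6.6]
LIMIT
29.8917
```

Run:
```python
from creep import *
def go(ys):
    for y in ys:
        manip.line_to([.5215,y,.104],speed=.03); f=[]
        for _ in range(4): manip.sleep(.02); o=manip.get_obs(); f.append(o["contact_force"])
        f=np.mean(f,0); print(round(y,4),o["tcp_pos"][1].round(4),f.round(1))
        if f[1]>5: break
go(np.arange(-.1138,-.1195,-.0007))
p=imaging.capture("top"); cv2.imwrite("pics/n.png",cv2.resize(p["pixels"][140:260,190:350,::-1],None,fx=5,fy=5,interpolation=cv2.INTER_CUBIC))
for n in ("carriage_ball","detent_notch"): print(n,[(np.round(d["at"],4),round(d["score"],2)) for d in nets.mark_of(p,n)[:2]])
print(manip.get_obs()["time"])
```

```text
-0.1138 -0.1124 [-3.7 -1.2  6.3]
-0.1145 -0.1128 [-3.8  0.   6.3]
-0.1152 -0.1133 [-3.6  1.5  6.9]
-0.1159 -0.1136 [-3.1  2.9  7.5]
-0.1166 -0.114 [-3.1  4.   7.5]
-0.1173 -0.1142 [-2.8  5.8  7.8]
carriage_ball []
detent_notch []
31.9417
```

View pics/n.png

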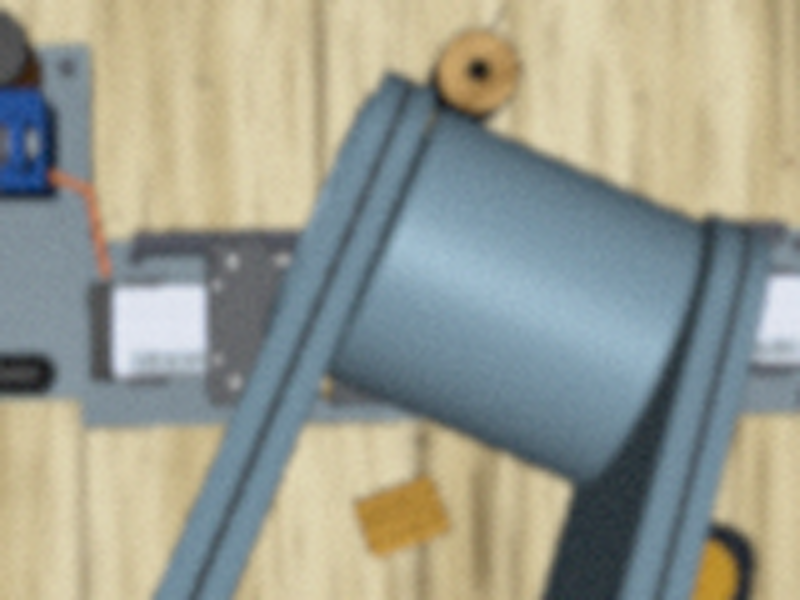

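The force rises steeply in both directions around y = -0.113, so the ball is in the notch. In the top view the arm hides the carriage, and the spool, wax and tape look undisturbed. I'll take the load off, check the side view and hand in.

Run:
```python
from h import *
manip.line_to([.5215,-.1142,.104],speed=.03); manip.sleep(.4)
o=manip.get_obs();print(o["time"],o["tcp_pos"].round(4),np.round(o["contact_force"],1),o["finger_force"],o["opening"]*93)
p=imaging.capture("side"); cv2.imwrite("pics/end.png",cv2.resize(p["pixels"][140:290,180:330,::-1],None,fx=4,fy=4,interpolation=cv2.INTER_CUBIC))
for n in ("carriage_ball","detent_notch","pump_handle"): print(n,[(np.round(d["at"],4),round(d["score"],2)) for d in nets.mark_of(p,n)[:2]])
```

```text
32.5917 [ 0.5209 -0.1124  0.1041] [-3.2  0.1  6.5] 25.000991821289062 25.70097030072097
carriage_ball [(array([ 0.565 , -0.1111,  0.0615]), 0.63)]
detent_notch [(array([ 0.5649, -0.1097,  0.0555]), 0.7)]
pump_handle []
```

View pics/end.png

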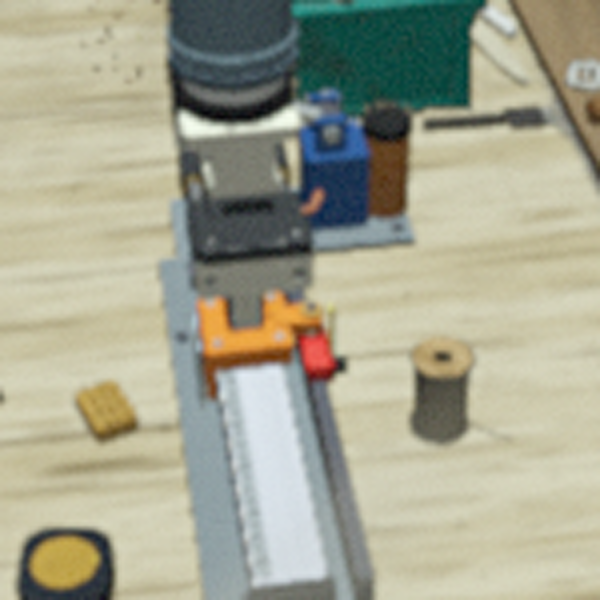

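The side view shows the carriage's housing (305,315) level with the yellow pointer (330,320), and the networks put ball and notch 1.4 mm apart. The loose things are in place, so I'm handing in.

```bash
python3 -c "
from workcell import *
print(job_done())"
```

```text
the job is handed in; nothing more can be done
None
```

I handed the job in at about 33 s: three full pump strokes done, and the carriage held by its knob with 25 N in the notch at the yellow pointer. The final side view hid the pump lever; I last confirmed it up right after the third stroke.

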